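Hold the funnel board out over the screw cup

ROBOT

A 7-joint arm with a two-finger parallel gripper is mounted at the origin on a cart in front of the work surface, level with it; the furniture and walls round the work are solid. World frame = base frame: x ahead of the robot, y to its left, z up, the work surface at z = 0. Lengths are in m, angles in rad, forces in N, time in s.
With the tool pointing down it reaches from about 0.4 to 0.875 m from the base axis. Payload 6.5 kg.
Tool frame: the origin (TCP) lies on the centre line of the jaws, within the pads' length; the fingertips stand 25 mm ahead of it and the grasp point (between the pads) lies 6 mm ahead of it; z points along the fingers, y is the direction in which the jaws open and shut (so a half turn about z gives the same grasp; the last joint's range is limited). The gripper opens to 85 mm and grips with 20 to 120 N. Pads are 22 mm wide; open, the fingers measure 114 mm over their backs; the gripper's body (76 mm by 85 mm) begins 54 mm behind the grasp point. The pads swing forward as they close: fully open they stand 13 mm farther back than shut.
Start: joints at [1.077, 0.536, -0.004, 1.538, 0.003, 1.067, -0.071], TCP at [0.27, -0.591, 0.256] pointing down, gripper open.
Joint ranges: [-2.7, 2.7], [-0.37, 2.16], [-1.27, 1.26], [0.24, 2.4], [-1.31, 4.45], [0.19, 1.91], [-2.76, 2.76]. Speed limits (rad/s): [2.39, 2.39, 3.14, 3.14, 3.14, 3.14, 3.14].

INTERFACE

Orientations are given as a unit quaternion [x, y, z, w].
In Python, from workcell import * gives the robot as it stands. The module is installed in compiled form; this text tells all that it offers.
- The arm moves only by the tool drive_tool, never from a script. Its argument "motion" is a list of rows, each a list of 5 numbers: the shift along the tool's x, y, z scaled (see below), then the turn about the tool's z scaled (see below), then the opening, from 0 (shut) to 1 (fully open). A call has 1 to 5 rows; each row shifts and turns the commanded pose from where the row before left it, along the tool's axes as they then stand; what a row does not reach is not made up. The controller multiplies each number of a shift by 0.03 m and each number of a turn by 0.12 rad. A row lasts 1/8 s, in which the tool goes at most 62.5 mm and 10.7 degrees, less where a joint would pass 70% of its speed; a pose out of reach is approached as far as the arm can. A call with a number of a shift or a turn outside -1 to 1 is refused whole. A call with a gripper value outside its range is refused whole. The fingers move at their own pace and stop on an object; "force" is the grip in N (left out, the last holds). Time passes only in rows, so rows that do not move let the fingers close. It gives the time, the measured TCP pose, the force and the opening at its end, in the units of the state.
- state(): the state, without advancing time (a new reading comes with each control period).
- grab_frame(name): name is "scene" or "top" or "wrist"; returns a dict with "img" (384x512x3 uint8, red, green, blue), "fx", "fy", "cx", "cy" (pixels), "dist" ([k1, k2, p1, p2, k3] as OpenCV has them; the pictures are not rectified), "rvec" (rotation vector, rad) and "tvec" (3), from world to camera coordinates, as OpenCV has them. Camera axes: x right, y down, z forward; pixel columns grow to the right and rows downward; lengths in m; the calibration is good to about 2 mm. A picture is of the moment at which its call begins. There is no depth.
- job_done(): hands the job in, once; it reports no verdict.
The state is a dict: "clock": time; "qpos": joint angles; "qd": joint speeds; "joint_efforts": joint torques, N m; "tool_pos": TCP position; "orientation": TCP orientation; "force": force on the tool from outside, world axes, zero at the start; "wrist_torque": the same for the moment, N m; "gripper_width": opening from 0.0 (shut) to 1.0 (fully open).
Only numpy, scipy, OpenCV 4.12 (cv2) and the standard library are available. Lean on these libraries where they do the work, as an engineer would, in place of code of your own. Each camera call takes 0.05 s, during which the arm holds its last target. There are 200 camera calls.

TASK

Set the funnel from its wooden parking block, spout down, fully home in the hole at the front end of the sliding board and let go of it. Then slide the board straight out along its riser until its front end is level with the brass pointer, so that the funnel stands over the cup, and finish while holding the board by its grip: it lies level on the riser and, with so much overhang, would tip if it were let go. Do not knock over the little bottle and the solder spool.

Things in the scene. Friction and masses are not known exactly. Their poses are not given: they have to be found in the camera images.
- funnel: Loose aluminium funnel, 74 mm tall, 100 g, standing in the parking block. Origin at the spout's tip, z up its axis. Solid spout tapers from 14 mm diameter (tip) to 22 mm (height 30 mm); shoulder disc 40 mm wide at 30 to 34 mm, its underside rests on what carries it; then a cone, and from 56 mm up to the rim at 74 mm an upright band 50 mm in diameter (grip it from above).
- park: Fixed wooden parking block, 70 x 70 x 38 mm, with an upright 25 mm hole through its middle. Origin at the centre of its underside.
- board: Loose plywood board 220 (x) x 70 (y) x 10 mm, 250 g, flat on the riser between its rails; +x points to its front end, the way it slides. Origin: centre of its underside. At first it overhangs the riser's edge by about 57 mm and lies there by itself, but a few newtons down on that end tip it. A 25 mm hole goes through it 80 mm ahead of the origin.
- board_hole (a point): Centre of the board's hole, at its upper face (30 mm behind the front end). The seated funnel has its origin 20 mm below the board's underside.
- board_end (a point): Middle of the board's front end face, 5 mm above its underside, 110 mm ahead of the board's origin.
- board_grip (a point): Centre of the aluminium grip block upright on the board's tail, 95 mm behind the board's origin, 20 mm above the board's upper face: 16 mm thick along the slide direction, 44 mm wide across it, top 42 mm above the board's underside. Grip it from above, fingers closing along the slide direction.
- riser: Fixed grey steel riser, 180 mm (x) by 124 mm at the feet (y), top face 85 mm above the worktop. Origin: centre of its underside; +x is the slide direction, its outer edge is at x = +90 mm. Two guide rails 7 mm high leave 2 mm beside the board on each side.
- cup_plate: Fixed dark steel base plate, 6 mm thick, on the slide line in front of the riser; +x is the slide direction. Origin on the worktop under the centre of the clear plastic cup fixed on it (52 mm wide, rim 48 mm above the worktop). A slim post with the brass pointer stands at its +y side.
- pointer (a point): Tip of the brass pointer, a small cone pointing across the slide line, 90 mm above the worktop, 30 mm further out (+x of cup_plate) than the cup's centre, 11 mm beside the board's path. The board's front end must come level with it along the slide direction; it then overhangs the riser by 130 to 160 mm and tips unless held.
- bottle: Little brown bottle with a white cap, 33 mm in diameter, 68 mm tall, a bystander behind the riser (away from the robot). Origin at the centre of its underside, z up.
- spool: Solder spool, 49 mm in diameter, 56 mm tall, a bystander in front of the board's path (towards the robot). Origin at the centre of its underside, z up.

How it is judged:
By the outcome, as a careful person would: the job done as asked, in the order asked, and still so for the second after the job is handed in, while the arm keeps its last pose, push and grip.
It also fails if it takes over 54 s, if anything falls off the work surface, if the arm or the gripper's body presses on something with over 40 N, if the wrist force passes 120 N, or if a joint passes its speed limit or range.

## Working session

There is one attempt and no reset: what is moved stays moved. The work goes in short steps, Python scripts to look and compute and a tool call to move; the robot and the scene stay as the last step left them, time stands still between calls to the robot, and variables do not carry over. Pictures are saved under pics/ and viewed, about 8 in all and at most 12, crops included, and the job is handed in when it is done.

Besides the shell and the picture viewer there is one more tool, called after "Call:" in YAML: its name, and indented under it one key for each argument. drive_tool: Moves the arm, as the interface text tells. Shifts and turns lie within -1 to 1; 1 stands for 0.03 m of shift or 0.12 rad of turn. Its arguments: {"type":"object","properties":{"motion":{"type":"array"},"force":{"type":"number"}},"required":["motion"]}

```bash
mkdir -p pics; cat > h.py <<'E'
from workcell import *
import numpy as np, cv2, pickle
from scipy.spatial.transform import Rotation as R
def grab(n,tag):
    f=grab_frame(n); pickle.dump(f,open(f'pics/{tag}.pkl','wb')); cv2.imwrite(f'pics/{tag}.png',f['img'][:,:,::-1]); return f
def load(tag): return pickle.load(open(f'pics/{tag}.pkl','rb'))
def K(f): return np.array([[f['fx'],0,f['cx']],[0,f['fy'],f['cy']],[0,0,1.]])
def ray(f,uv):
    p=cv2.undistortPoints(np.array([[uv]],float),K(f),np.array(f['dist'],float))[0,0]
    M=cv2.Rodrigues(np.array(f['rvec'],float))[0]; t=np.array(f['tvec'],float).ravel()
    return -M.T@t, M.T@np.array([p[0],p[1],1.])
def onz(f,uv,z):
    o,d=ray(f,uv); return o+d*(z-o[2])/d[2]
def tri(*fu):
    A=np.zeros((3,3));b=np.zeros(3);L=[]
    for f,uv in fu:
        o,d=ray(f,uv);d=d/np.linalg.norm(d);P=np.eye(3)-np.outer(d,d);A+=P;b+=P@o;L.append((o,P))
    x=np.linalg.solve(A,b); return x,[np.linalg.norm(P@(x-o)) for o,P in L]
def proj(f,X):
    return cv2.projectPoints(np.array(X,float).reshape(-1,3),np.array(f['rvec'],float),np.array(f['tvec'],float),K(f),np.array(f['dist'],float))[0][:,0]
E
python3 - <<'E'
from h import *
np.set_printoptions(precision=4,suppress=True)
a=grab('scene','s0');b=grab('top','t0')
im=np.vstack([a['img'],b['img']])[:,:,::-1]
cv2.imwrite('pics/both0.png',cv2.resize(np.hstack([a['img'],b['img']])[:,:,::-1],(800,300)))
for f in (a,b):
    o,d=ray(f,(f['cx'],f['cy']));print(o,d,f['fx'])
s=state();print(s['tool_pos'],s['orientation'],s['force'],s['gripper_width'],s['clock'])
print(R.from_quat(s['orientation']).as_matrix())
E
```

```text
[0.1614 0.4836 0.8655] [ 0.3996 -0.4323 -0.8083] 417.34214656716375
[0.428  0.0682 1.0964] [ 0.0874  0.0221 -0.9959] 385.8186464542671
[ 0.2694 -0.5909  0.2555] [ 0.9772  0.2123 -0.0002 -0.0008] [-0.4108 -0.2903 -0.502 ] 1.0008768520371032 0.1
[[ 0.9099  0.4149 -0.0008]
 [ 0.4149 -0.9099  0.0014]
 [-0.0001 -0.0016 -1.    ]]
```

View pics/s0.png

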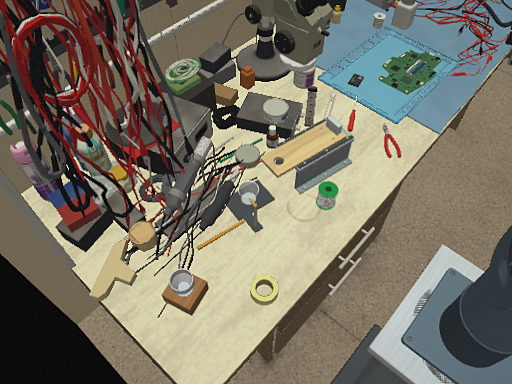

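View pics/t0.png

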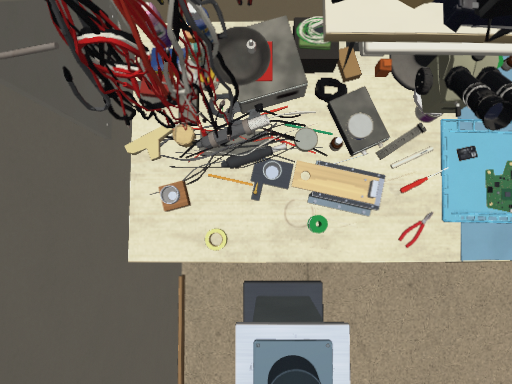

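Scene: funnel at about (182,283), board hole (279,161), grip (335,123), pointer near (254,205). Top: funnel (172,196), hole (305,175), grip (375,188), cup (272,172), spool (317,224), bottle (337,144). I'll zoom in on these.

```bash
python3 - <<'E'
from h import *
a=load('s0');b=load('t0')
def crop(f,x0,y0,w,h,s,W,H):
    c=cv2.resize(f['img'][y0:y0+h,x0:x0+w],(W,H),interpolation=cv2.INTER_CUBIC)[:,:,::-1].copy()
    for u in range(x0//10*10+10,x0+w,10):
        cv2.line(c,(int((u-x0+.5)*s),0),(int((u-x0+.5)*s),8 if u%50 else 16),(0,0,255),1)
        if u%20==0: cv2.putText(c,str(u),(int((u-x0)*s)-8,24),0,.35,(0,0,255),1)
    for v in range(y0//10*10+10,y0+h,10):
        cv2.line(c,(0,int((v-y0+.5)*s)),(8,int((v-y0+.5)*s)),(0,0,255),1)
        if v%20==0: cv2.putText(c,str(v),(10,int((v-y0)*s)+6),0,.35,(0,0,255),1)
    return c
# scene crop board: 225..365 x 105..235 ; top crop board
c1=crop(a,225,110,130,125,4,520,500)[:, :]
c2=crop(a,155,260,60,55,4.667,280,257)
c3=crop(b,245,130,145,110,5.517,800,607)[:600]
c4=crop(b,152,172,45,45,5.4,243,243)
L=np.zeros((600,800,3),np.uint8); L[:500,:520]=c1; L[:257,520:800]=c2; L[300:543,540:783]=c4
cv2.imwrite('pics/c1.png',L); cv2.imwrite('pics/c2.png',c3)
E
```

```text
(no output)
```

View pics/c1.png

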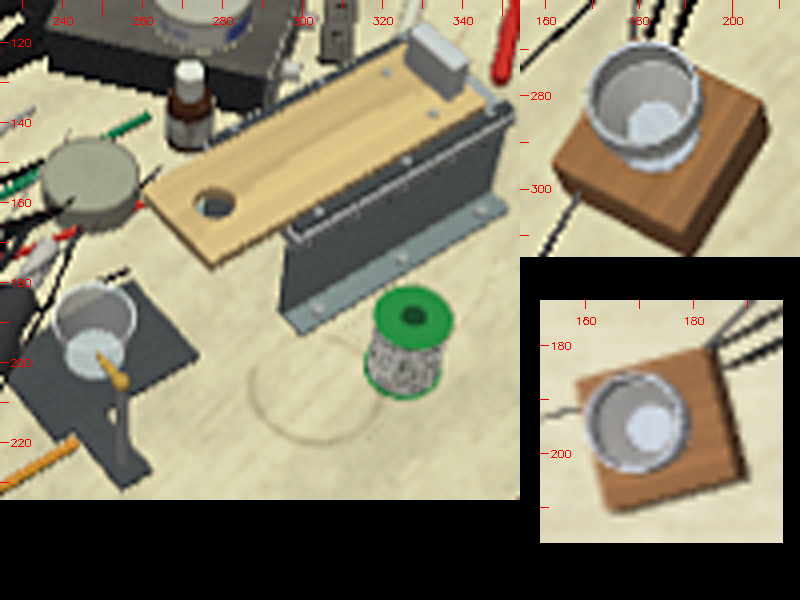

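View pics/c2.png

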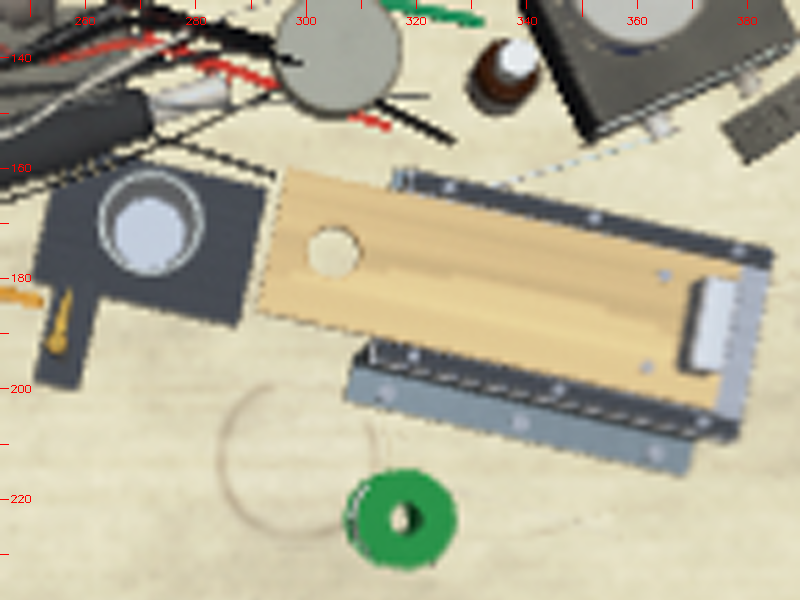

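Readings from the crops: funnel rim, hole rim, front corners, grip top and pointer tip are all legible in both views. I'll triangulate them.

```bash
python3 - <<'E'
from h import *
np.set_printoptions(precision=4,suppress=True)
a=load('s0');b=load('t0')
def S(x,y): return ((x+.5)/4-.5+225,(y+.5)/4-.5+110)
def SF(x,y): return ((x-520+.5)/4.667-.5+155,(y+.5)/4.667-.5+260)
def T(x,y): return ((x+.5)/5.517-.5+245,(y+.5)/5.517-.5+130)
def TF(x,y): return ((x-540+.5)/5.4-.5+152,(y-300+.5)/5.4-.5+172)
P={'funnelrim':(SF(645,93),TF(638,422),.092),'hole':(S(215,203),T(333,251),.095),
'fcornL':(S(140,190),T(282,168),.095),'fcornR':(S(212,263),T(258,312),.095),
'pointer':(S(97,352),T(70,291),.09),'ptrbase':(S(121,383),T(57,345),.09),'grip':(S(440,47),T(714,325),.127),
'spool':(S(413,317),T(402,519),.056),'bottle':(S(189,73),T(519,58),.068),'cup':(S(95,318),T(151,222),.048)}
for k,(p,q,z) in P.items():
    x,e=tri((a,p),(b,q)); print(k,x,np.array(e)*1e3,'T@z',onz(b,q,z)[:2],'S@z',onz(a,p,z)[:2])
h=onz(b,P['hole'][1],.095);g=onz(b,P['grip'][1],.127);print('hole-grip',h-g,np.linalg.norm((h-g)[:2]),np.degrees(np.arctan2(*(h-g)[1::-1])))
# funnel mask-free check of board edge dirs
for p,q in [((415,178),(770,262)),((375,350),(735,438))]:
    d=onz(b,T(*p),.09)-onz(b,T(*q),.09); print('rail dir',np.degrees(np.arctan2(d[1],d[0])))
E
```

```text
funnelrim [0.5082 0.3292 0.0728] [0.2434 0.2434] T@z [0.5068 0.3245] S@z [0.4996 0.3328]
hole [ 0.5553 -0.0316  0.0905] [0.6899 0.6899] T@z [ 0.5553 -0.0308] S@z [ 0.5524 -0.029 ]
fcornL [ 0.5948 -0.0077  0.0926] [0.839 0.839] T@z [ 0.5951 -0.0071] S@z [ 0.5928 -0.0067]
fcornR [0.5266 0.0046 0.0908] [0.2579 0.2579] T@z [0.5264 0.005 ] S@z [0.5244 0.0071]
pointer [0.5373 0.0936 0.0848] [0.6848 0.6848] T@z [0.5373 0.0939] S@z [0.5342 0.0959]
ptrbase [0.512  0.1003 0.0856] [0.0538 0.0538] T@z [0.5116 0.1001] S@z [0.5101 0.1025]
grip [ 0.5166 -0.2034  0.1203] [0.5221 0.5221] T@z [ 0.5165 -0.2013] S@z [ 0.513  -0.1975]
spool [ 0.4281 -0.0673  0.0534] [0.87 0.87] T@z [ 0.4288 -0.0665] S@z [ 0.4265 -0.066 ]
bottle [ 0.6556 -0.1273  0.0601] [0.2125 0.2125] T@z [ 0.6536 -0.1259] S@z [ 0.6509 -0.1212]
cup [0.5764 0.0541 0.0411] [0.8674 0.8674] T@z [0.5762 0.0547] S@z [0.5722 0.0572]
hole-grip [ 0.0388  0.1705 -0.032 ] 0.17485630782896305 77.17640139598257
rail dir 76.31288745354007
rail dir 75.96577089732203
```

Call:
drive_tool:
  motion:
    - [1,-1,0,1,1]
    - [1,-1,0,1,1]
    - [1,-1,0,1,1]
    - [1,-1,0,1,1]
    - [1,-1,0,1,1]

```text
clock: 0.72
tool_pos: [0.3877, -0.4172, 0.2561]
orientation: [0.996, -0.088, -0.0, -0.0]
force: [0.4, -0.2, -0.7]
gripper_width: 0.999
```

Call:
drive_tool:
  motion:
    - [0.4,-1,0,0.6,1]
    - [0.4,-1,0,0,1]
    - [0.4,-1,0,0,1]
    - [0.2,-1,0,0,1]
    - [0.2,-1,0,0,1]

```text
clock: 1.35
tool_pos: [0.4684, -0.2822, 0.2559]
orientation: [0.993, -0.122, -0.0, -0.0]
force: [-0.1, -0.7, -0.1]
gripper_width: 0.994
```

Call:
drive_tool:
  motion:
    - [0.2,-1,0,0,1]
    - [0,-1,0,0,1]
    - [0,-1,0,0,1]
    - [0,-1,0,0,1]
    - [0,-0.5,0,0,1]

```text
clock: 1.98
tool_pos: [0.5068, -0.152, 0.256]
orientation: [0.993, -0.121, -0.0, -0.0]
force: [0.7, 0.4, -0.5]
gripper_width: 1.0
```

```bash
python3 - <<'E'
from h import *
np.set_printoptions(precision=4,suppress=True)
s=state();print(s['clock'],s['tool_pos'],R.from_quat(s['orientation']).as_matrix(),s['qpos'])
f=grab('wrist','w1')
o,d=ray(f,(f['cx'],f['cy']));print(o,d)
print(proj(f,[[.555,-.031,.095],[.5165,-.202,.127],[.537,.094,.09]]))
E
```

```text
1.975 [ 0.5068 -0.152   0.256 ] [[ 0.9708 -0.2397 -0.0005]
 [-0.2397 -0.9708  0.0006]
 [-0.0006 -0.0004 -1.    ]] [ 0.2325  0.3323 -0.0318  1.857   0.0122  0.9531 -1.6175]
[ 0.5826 -0.1714  0.3739] [-0.2964  0.0737 -0.9522]
[[127.2227 166.6439]
 [307.9389 170.1306]
 [ 30.9304 208.7938]]
```

View pics/w1.png

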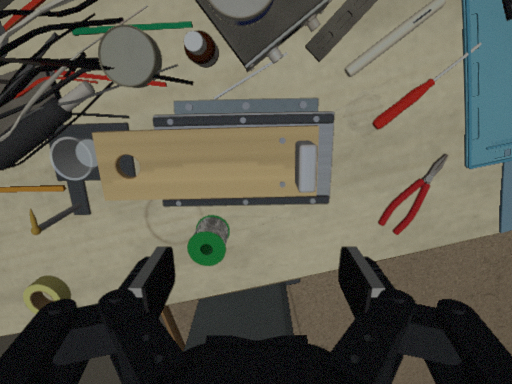

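The wrist view shows the hole at about (126,166), grip top at (307,167), pointer tip near (33,211), all within 3 px of the predictions. On to the funnel, taking a second wrist view on the way for stereo.

Call:
drive_tool:
  motion:
    - [-0.2,-1,0,0,1]
    - [-0.2,-1,0,0,1]
    - [-0.2,-1,0,0,1]
    - [-0.2,-1,0,0,1]
    - [-0.2,-1,0,0,1]

```text
clock: 2.65
tool_pos: [0.5138, -0.0014, 0.2562]
orientation: [0.992, -0.123, -0.0, 0.0]
force: [0.6, 0.2, -0.1]
gripper_width: 0.999
```

```bash
python3 - <<'E'
from h import *
f=grab('wrist','w2'); print(proj(f,[[.555,-.031,.095],[.5165,-.202,.127],[.537,.094,.09]]))
E
```

```text
[[274.92780447 136.61173193]
 [476.15484651 137.39354116]
 [160.82942083 183.13042278]]
```

Call:
drive_tool:
  motion:
    - [-0.3,-1,0,0,1]
    - [-0.3,-1,0,0,1]
    - [-0.3,-1,0,0,1]
    - [-0.3,-1,0,0,1]
    - [-0.3,-1,0,0,1]

```text
clock: 3.32
tool_pos: [0.5068, 0.155, 0.2562]
orientation: [0.992, -0.123, 0.0, 0.0]
force: [0.3, -0.1, 0.5]
gripper_width: 1.001
```

```bash
python3 - <<'E'
from h import *
f=grab('wrist','w3'); print(proj(f,[[.508,.328,.082]]))
E
```

```text
[[104.83627106 216.09545192]]
```

Call:
drive_tool:
  motion:
    - [-0.3,-1,0,0,1]
    - [-0.3,-1,0,0,1]
    - [-0.3,-1,0,0,1]
    - [-0.3,-1,0,0,1]
    - [-0.1,-1,0,0,1]

```text
clock: 4.0
tool_pos: [0.5053, 0.3101, 0.2561]
orientation: [0.993, -0.122, 0.0, 0.0]
force: [0.9, 0.9, -0.2]
gripper_width: 1.002
```

```bash
python3 - <<'E'
from h import *
f=grab('wrist','w4'); print(proj(f,[[.508,.328,.082]]),state()['tool_pos'])
a=load('w2')['img'];b=load('w3')['img'];c=f['img']
up=lambda i:cv2.resize(i,(400,300))
q=cv2.resize(load('w2')['img'][100:280,150:390],(400,300),interpolation=cv2.INTER_CUBIC)
cv2.imwrite('pics/m1.png',np.vstack([np.hstack([up(a),q]),np.hstack([up(b),up(c)])])[:,:,::-1])
E
```

```text
[[238.63898872 181.97920898]] [0.5049452  0.31499101 0.25621457]
```

View pics/m1.png

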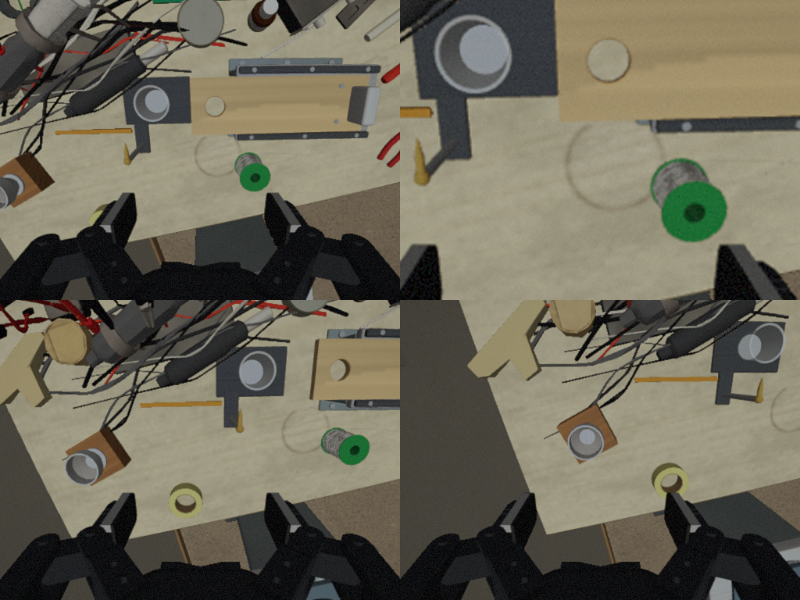

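The w4 panel has the funnel rim at about (237,182) and w3 at (109,211), close to prediction. Hole in w2 at about (276,137), pointer tip (162,183). Now I'll fit the rim and hole and triangulate.

```bash
python3 - <<'E'
from h import *
np.set_printoptions(precision=4,suppress=True)
def hc(tag,u,v,r,rmin,rmax):
    f=load(tag); u,v=int(u),int(v); s=4
    c=f['img'][max(0,v-r):v+r,max(0,u-r):u+r]; g=cv2.GaussianBlur(cv2.resize(cv2.cvtColor(c,cv2.COLOR_RGB2GRAY),None,fx=s,fy=s,interpolation=cv2.INTER_CUBIC),(7,7),0)
    C=cv2.HoughCircles(g,cv2.HOUGH_GRADIENT_ALT,1.5,20,param1=200,param2=0.5,minRadius=rmin*s,maxRadius=rmax*s)
    if C is None: return print(tag,'none')
    C=C.reshape(-1,C.shape[-1])[:4]; out=[((x+.5)/s-.5+max(0,u-r),(y+.5)/s-.5+max(0,v-r),q/s) for x,y,q in C[:,:3]]
    print(tag,np.array(out)); return f,out[0][:2]
def hole(tag,u,v):
    f=load(tag);u,v=int(u),int(v);r=26;c=f['img'][v-r:v+r,u-r:u+r].astype(int)
    sat=(c[:,:,0]-c[:,:,2]); m=(sat<50).astype(np.uint8)  # board yellowish
    n,l,st,ce=cv2.connectedComponentsWithStats(m); 
    k=[i for i in range(1,n) if np.hypot(*(ce[i]-r))<8 and st[i,4]>60]; 
    print(tag,sat[r,r],sat[r,r+20],[(ce[i]+[u-r,v-r],st[i]) for i in k])
a=hc('w3',109,211,35,12,28);b=hc('w4',237,182,35,12,28);t=hc('t0',169,194,14,6,12);s=hc('s0',181,280,20,8,16)
if a and b: x,e=tri(a,b);print('w',x,e)
for q in (a,b,t,s):
    if q: print(onz(q[0],q[1],.082))
hole('w1',126,166);hole('w2',276,137);hole('t0',305,175)
E
```

```text
w3 [[105.5    217.625   18.8227]]
w4 [[238.     183.375   22.7565]
 [238.     183.375   20.1806]]
t0 [[168.875  193.875    9.9019]
 [168.875  193.875    7.4064]]
s0 [[182.     282.875   10.6347]
 [182.     282.875   12.8093]]
w [0.5059 0.3293 0.0799] [np.float64(0.0002859774182584681), np.float64(0.0002859774182584776)]
[0.5061 0.328  0.082 ]
[0.5067 0.3291 0.082 ]
[0.5085 0.3294 0.082 ]
[0.4977 0.3349 0.082 ]
w1 -5 52 [(array([129.2577, 165.775 ]), array([ 12,  14,  40,  25, 551], dtype=int32))]
w2 30 53 [(array([274.7314, 135.7187]), array([ 11,  12,  30,  27, 551], dtype=int32))]
t0 38 77 [(array([299.9507, 173.1533]), array([   0,    0,   52,   52, 1683], dtype=int32)), (array([304.9394, 175.1515]), array([22, 22,  9,  9, 66], dtype=int32))]
```

Call:
drive_tool:
  motion:
    - [-0.07,-0.47,0.5,0,1]
    - [0,0,1,0,1]
    - [0,0,1,0,1]
    - [0,0,1,0,1]
    - [0,0,1,0,1]

```text
clock: 4.68
tool_pos: [0.5064, 0.3229, 0.1191]
orientation: [0.992, -0.123, -0.0, 0.001]
force: [-0.3, 0.5, 0.3]
gripper_width: 0.998
```

```bash
python3 - <<'E'
from h import *
f=grab('wrist','w5'); print(state()['tool_pos'],proj(f,[[.5065,.329,.082]]))
p=[[.5065+.025*np.cos(t),.329+.025*np.sin(t),.082] for t in np.linspace(0,6.28,40)]
im=f['img'][:,:,::-1].copy()
for q in proj(f,p): cv2.circle(im,(int(q[0]),int(q[1])),1,(0,255,0),-1)
cv2.imwrite('pics/w5b.png',im)
E
```

```text
[0.50423359 0.32146561 0.11530181] [[245.44661989 241.44534213]]
```

View pics/w5b.png

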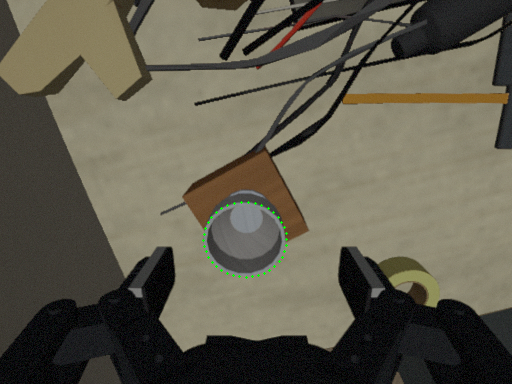

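The projected rim circle (centre (245,241)) lies right on the funnel's rim. The jaws are centred around column 257, so a small -y shift, then down.

Call:
drive_tool:
  motion:
    - [0,-0.25,0.5,0,1]
    - [0,0,0.6,0,1]
    - [0,0,0,0,1]

```text
clock: 5.1
tool_pos: [0.5073, 0.3313, 0.087]
orientation: [0.993, -0.122, -0.001, 0.001]
force: [-0.5, -0.0, -0.2]
gripper_width: 1.002
```

Call:
drive_tool:
  motion:
    - [0,0.08,0.3,0,1]
    - [0,0,0,0,1]

```text
clock: 5.35
tool_pos: [0.5073, 0.329, 0.079]
orientation: [0.993, -0.122, -0.0, 0.0]
force: [-0.7, 0.4, -0.7]
gripper_width: 1.001
```

Call:
drive_tool:
  motion:
    - [0,0,0,0,0]
    - [0,0,0,0,0]
    - [0,0,0,0,0]
    - [0,0,0,0,0]
    - [0,0,0,0,0]
  force: 40

```text
clock: 5.98
tool_pos: [0.5077, 0.3298, 0.08]
orientation: [0.993, -0.122, 0.0, -0.0]
force: [-1.2, -1.8, 5.7]
gripper_width: 0.569
```

Call:
drive_tool:
  motion:
    - [0,0,-0.4,0,0]
    - [0,0,-1,0,0]
    - [0,0,-1,0,0]
    - [0,0,-1,0,0]
    - [0,0,-1,0,0]

```text
clock: 6.6
tool_pos: [0.5073, 0.3295, 0.2128]
orientation: [0.993, -0.122, 0.0, -0.0]
force: [0.6, 0.1, -0.6]
gripper_width: 0.572
```

Call:
drive_tool:
  motion:
    - [0,0,-0.8,0,0]
    - [0,0,0,0,0]

```text
clock: 6.85
tool_pos: [0.5084, 0.3303, 0.2376]
orientation: [0.993, -0.122, 0.002, -0.001]
force: [-0.3, -0.1, -1.3]
gripper_width: 0.569
```

```bash
python3 - <<'E'
from h import *
np.set_printoptions(precision=4,suppress=True)
s=state();print(s['clock'],s['tool_pos'],s['force'],s['gripper_width'])
f=grab('wrist','w6');T=grab('top','t1')
i=f['img'];q=cv2.resize(load('w2')['img'][112:162,250:300],(400,400),interpolation=cv2.INTER_CUBIC)
L=np.zeros((600,800,3),np.uint8)
L[:300,:400]=cv2.resize(i,(400,300));L[300:,:400]=cv2.resize(T['img'][140:290,60:260],(400,300),interpolation=cv2.INTER_CUBIC)
L[:400,400:]=q
cv2.imwrite('pics/m2.png',L[:,:,::-1])
E
```

```text
6.85 [0.5084 0.3303 0.2376] [-0.324  -0.1203 -1.2691] 0.5690218140313968
```

View pics/m2.png

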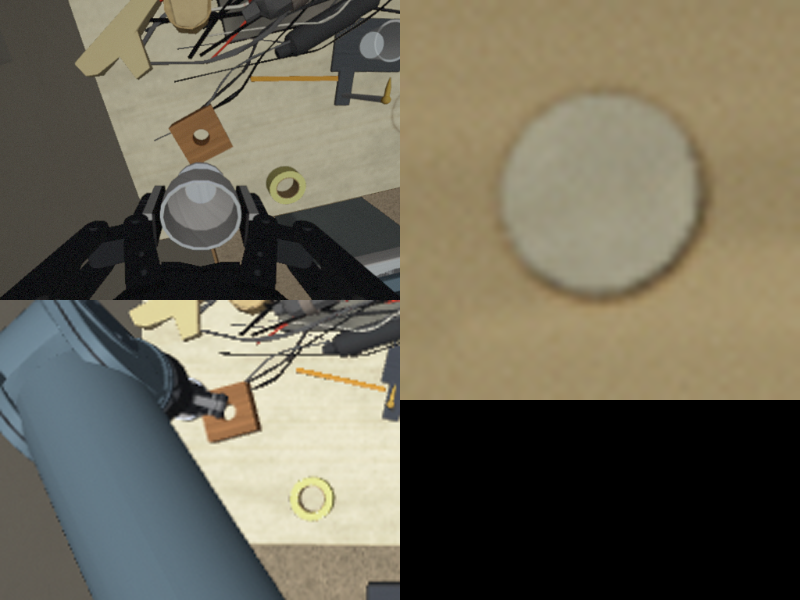

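Funnel is held upright in the jaws (rim about (257,262) px full-scale in the wrist view), and the block's hole is empty. Next I'll measure the rim offset to the TCP, and the hole and slide direction.

```bash
cat >> h.py <<'E'
def blob(tag,u,v,r=22,thr=28):
    f=load(tag);u,v=int(u),int(v);s=4
    c=cv2.resize(f['img'][v-r:v+r,u-r:u+r],None,fx=s,fy=s,interpolation=cv2.INTER_CUBIC)
    lab=cv2.GaussianBlur(cv2.cvtColor(c,cv2.COLOR_RGB2LAB),(5,5),0).astype(float)[:,:,1:]
    g=f['img'][v-r:v+r,u-r:u+r]
    ref=np.median(lab.reshape(-1,2),0); m=(np.linalg.norm(lab-ref,axis=2)>thr).astype(np.uint8)
    n,l,st,ce=cv2.connectedComponentsWithStats(m)
    k=[i for i in range(1,n) if np.hypot(*(ce[i]-r*s))<8*s and st[i,4]>800]
    if not k: return print(tag,'none')
    i=max(k,key=lambda i:st[i,4]); cn=max(cv2.findContours((l==i).astype(np.uint8),0,1)[0],key=len)
    (x,y),ax,an=cv2.fitEllipse(cv2.convexHull(cn)); uv=((x+.5)/s-.5+u-r,(y+.5)/s-.5+v-r); print(tag,np.round(uv,2),np.array(ax)/s); return f,uv
E
python3 - <<'E'
from h import *
np.set_printoptions(precision=4,suppress=True)
L=[blob('w1',126,166,thr=10),blob('w2',275,136,thr=10),blob('t0',305,175,10,thr=10),blob('s0',278,160,12,thr=10)]
for q in L:
    if q: print(onz(*q,.095))
print(tri(L[0],L[1]) if L[0] and L[1] else '')
# rim in w6
f=load('w6');g=cv2.GaussianBlur(cv2.cvtColor(f['img'],cv2.COLOR_RGB2GRAY),(3,3),0)
C=cv2.HoughCircles(g,cv2.HOUGH_GRADIENT_ALT,1.5,10,param1=150,param2=.5,minRadius=30,maxRadius=70)
tp=np.array(state()['tool_pos'])
if C is not None:
  for c in C.reshape(-1,C.shape[-1]):
    print(c,[onz(f,c[:2],z)[:2]-tp[:2] for z in (tp[2]+.000,tp[2]+.004)])
# grip top: bright low-sat in w1
f=load('w1')
for tag,u,v in (('w1',307,167),('w2',464,132)):
    f=load(tag);c=f['img'][v-35:v+35,u-35:u+35].astype(int);print(tag,c[35,35],c[35,5])
E
```

```text
w1 [128.07 165.27] [18.2248 24.1042]
w2 none
t0 [304.95 175.17] [8.6379 8.9171]
s0 [278.24 160.66] [ 7.482 10.335]
[ 0.5561 -0.0324  0.095 ]
[ 0.5551 -0.0308  0.095 ]
[ 0.5521 -0.0281  0.095 ]

[255.     273.      47.2541] [array([0.0005, 0.0013]), array([0.003 , 0.0007])]
[255.     273.      61.7455] [array([0.0005, 0.0013]), array([0.003 , 0.0007])]
[477.      72.      54.1939] [array([ 0.0682, -0.1079]), array([ 0.0685, -0.105 ])]
[387.      64.5     37.6189] [array([ 0.0791, -0.072 ]), array([ 0.079 , -0.0702])]
[225.      48.      43.9475] [array([ 0.0999, -0.0116]), array([ 0.0991, -0.0119])]
[258.     172.5     35.0311] [array([ 0.0489, -0.0121]), array([ 0.0498, -0.0124])]
w1 [140 145 149] [155 138 101]
w2 [68 67 65] [147 132  97]
```

Call:
drive_tool:
  motion:
    - [0.2,0.9,0,0,0]
    - [0.2,0.9,0,0,0]
    - [0.25,1,0,0,0]
    - [0.25,1,0,0,0]
    - [0.25,1,0,0,0]

```text
clock: 7.58
tool_pos: [0.5052, 0.1801, 0.2338]
orientation: [0.993, -0.122, -0.001, 0.001]
force: [0.9, -1.0, -0.6]
gripper_width: 0.57
```

Call:
drive_tool:
  motion:
    - [0.25,1,0,0,0]
    - [0.25,1,0,0,0]
    - [0.25,1,0,0,0]
    - [0.25,1,0,0,0]
    - [0.25,1,0,0,0]

```text
clock: 8.2
tool_pos: [0.5052, 0.0258, 0.234]
orientation: [0.993, -0.122, -0.001, 0.0]
force: [0.4, -0.9, -0.9]
gripper_width: 0.569
```

Call:
drive_tool:
  motion:
    - [0.25,1,0,0,0]
    - [0.1,0.5,0,0,0]
    - [0,0,0,0,0]

```text
clock: 8.57
tool_pos: [0.505, -0.0198, 0.2346]
orientation: [0.992, -0.123, -0.001, 0.0]
force: [0.6, 0.5, -1.0]
gripper_width: 0.574
```

```bash
python3 - <<'E'
from h import *
np.set_printoptions(precision=4,suppress=True)
s=state();tp=np.array(s['tool_pos']);print(s['clock'],tp,R.from_quat(s['orientation']).as_matrix())
f=grab('wrist','w7');S=grab('scene','s1')
u,v=proj(f,[.5556,-.031,.095])[0];print('pred hole',u,v)
L=np.zeros((600,800,3),np.uint8)
L[:300,:400]=cv2.resize(f['img'],(400,300))
L[:400,400:]=cv2.resize(f['img'][int(v)-50:int(v)+50,int(u)-50:int(u)+50],(400,400),interpolation=cv2.INTER_CUBIC)
L[300:,:400]=cv2.resize(S['img'][100:220,220:380],(400,300),interpolation=cv2.INTER_CUBIC)
cv2.imwrite('pics/m3.png',L[:,:,::-1]);print(int(u)-50,int(v)-50)
E
```

```text
8.575 [ 0.505  -0.0198  0.2346] [[ 0.9699 -0.2433 -0.0014]
 [-0.2433 -0.9699 -0.    ]
 [-0.0013  0.0004 -1.    ]]
pred hole 253.8895862232381 133.89428332392833
203 83
```

View pics/m3.png

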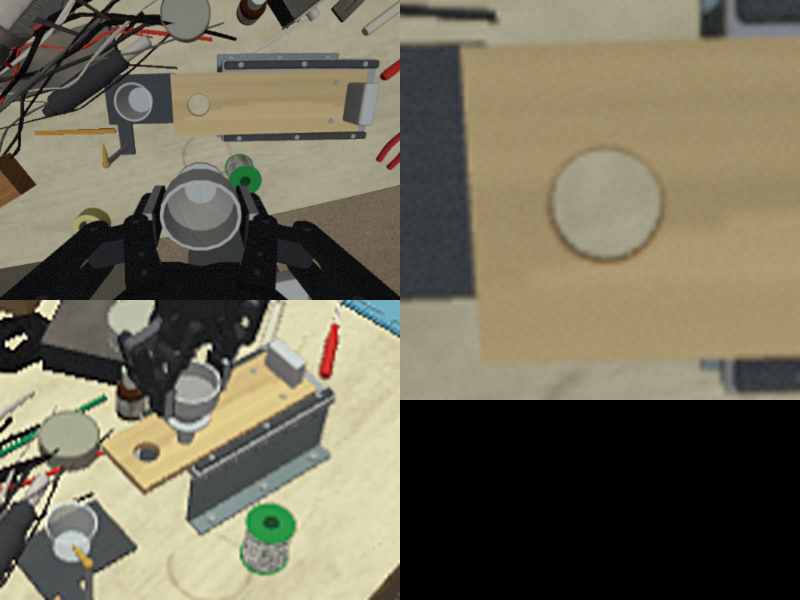

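Hole in w7 is at (254.3,133.8), within half a pixel of prediction, so hole ≈ (0.5556,-0.0313). Front corners and long edges are clear for the slide direction; rim at about (257,272).

Call:
drive_tool:
  motion:
    - [0.6,0,0,0,0]
    - [0.6,-0.04,0.5,0,0]
    - [0.5,0,0.7,0,0]
    - [0,0,0.7,0,0]
    - [0,0,0,0,0]

```text
clock: 9.3
tool_pos: [0.5541, -0.0288, 0.1767]
orientation: [0.993, -0.121, -0.002, -0.0]
force: [0.0, -0.1, -0.7]
gripper_width: 0.575
```

```bash
python3 - <<'E'
from h import *
np.set_printoptions(precision=4,suppress=True)
f=load('w7')
W=lambda x,y:((x-400+.5)/4-.5+203,(y+.5)/4-.5+83)
A,B,C,D=[onz(f,W(*p),.095) for p in ((461,44),(484,362),(795,37),(718,356))]
az=lambda d:np.degrees(np.arctan2(d[1],d[0]))
print('front corners',A,B,'normal',az(B-A)+90+ (0),'edges',az(A-C),az(B-D),'mid',(A+B)/2)
s=state();tp=np.array(s['tool_pos']);print(s['clock'],tp,s['force'])
g=grab('wrist','w8');grab('scene','s2');t=grab('top','t2')
c=cv2.GaussianBlur(cv2.cvtColor(g['img'],cv2.COLOR_RGB2GRAY),(3,3),0)
c4=cv2.resize(c[210:340,180:330],None,fx=4,fy=4,interpolation=cv2.INTER_CUBIC)
H=cv2.HoughCircles(c4,cv2.HOUGH_GRADIENT_ALT,1,10,param1=100,param2=.6,minRadius=150,maxRadius=260)
if H is not None:
  for h in H.reshape(-1,H.shape[-1])[:4]:
    uv=((h[0]+.5)/4-.5+180,(h[1]+.5)/4-.5+210);print(uv,h[2]/4,onz(g,uv,tp[2]+.002)-tp)
i=load('s2')['img']
L=np.hstack([cv2.resize(g['img'][60:360,100:400],(400,400)),cv2.resize(i[110:200,240:330],(400,400),interpolation=cv2.INTER_CUBIC)])
cv2.imwrite('pics/m4.png',L[:,:,::-1])
E
```

```text
front corners [ 0.5961 -0.0095  0.095 ] [0.5278 0.0049 0.095 ] normal 258.0675380448438 edges 77.07763906309314 77.4085546993279 mid [ 0.5619 -0.0023  0.095 ]
9.3 [ 0.5541 -0.0288  0.1767] [ 0.0215 -0.0974 -0.7396]
```

View pics/m4.png

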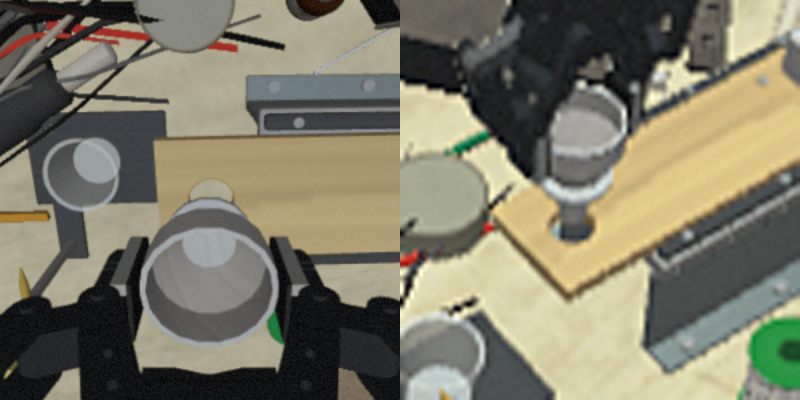

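The right panel has the spout tip at about (573,234), over the hole at (573,226) in scene-crop pixels. I'll compare numerically with where it should appear.

```bash
python3 - <<'E'
from h import *
np.set_printoptions(precision=4,suppress=True)
s=load('s2');S0=load('s0');h=np.array([.5556,-.0313])
P=lambda x,y,z:proj(s,[x,y,z])[0]
hp=np.array([278.24,160.66]); off=P(*h,.095)-hp;print('bias px',off)
z=.1047
exp=P(*h,z)-off; print('expected tip px for centred',exp)
w=lambda x,y:np.array([(x-400+.5)/4.444-.5+240,(y+.5)/4.444-.5+110])
J=np.array([P(h[0]+.001,h[1],z)-P(*h,z),P(h[0],h[1]+.001,z)-P(*h,z)]).T
for tip in ((573,234),(573,237)): print(w(*tip),'tip-hole mm',np.linalg.solve(J,w(*tip)-exp))
i=s['img'];r=i[150:172,266:292].mean(2).astype(int);print(r)
g=load('w8');tp=np.array([.5541,-.0288,.1767])
# rim outer ellipse, wrist crop scale 1.333 origin (100,60): left 140 right 279 top 199(back) bottom 343
for c in ((209.5,285),): 
  uv=((c[0]+.5)/1.3333-.5+100,(c[1]+.5)/1.3333-.5+60);print(uv,[onz(g,uv,tp[2]+d)-tp for d in (.000,.002,.004)])
E
```

```text
bias px [-0.2564 -1.518 ]
expected tip px for centred [278.3976 158.0424]
[278.5414 162.2678] tip-hole mm [-8.7632  9.8797]
[278.5414 162.9428] tip-hole mm [-10.1223  11.4946]
[[213 219 169 118  77  83 131 176 143  64  81  94  94 102 103 100  88  79
  122 192 217 204 177 178 178 176]
 [208 211 218 180 124 116 174 225 205 170  87  71  76  76  75  78 118 120
  192 219 203 165 179 176 173 167]
 [209 195 190 186 172 164 155 206 221 221 176 169 144 147 147 173 189 189
  219 213 163 152 174 170 166 164]
 [198 179 175 178 183 183 158 145 180 212 218 216 203 204 202 218 217 218
  188 157 156 175 169 167 168 172]
 [182 178 180 180 181 180 176 147 146 158 182 187 211 210 198 193 189 155
  141 143 173 167 167 170 175 183]
 [177 183 181 179 179 175 178 181 168 115 114 123 151 154 140 132 133 141
  155 172 169 169 175 182 187 188]
 [181 181 177 175 177 177 179 182 186 141  86  94  97  98  97  97 137 178
  172 170 168 171 180 187 189 189]
 [179 176 175 175 178 178 179 183 181 135  91 101 103 105 103 100 153 176
  173 170 172 176 185 189 188 191]
 [176 177 178 179 179 179 181 183 131 100  92 102 11
[... 923 characters left out ...]
 193]
 [198 141  67 104 161 186 181 178 177 173 182 191 189 184 188 182 183 183
  184 184 184 185 188 194 194 165]
 [208 202 149  68 107 162 185 179 175 175 181 188 186 184 184 183 184 183
  185 185 187 192 195 167 143 106]
 [206 215 208 115  70 107 161 186 180 183 183 185 184 183 183 182 185 185
  187 192 193 163 144 106  84 121]
 [208 213 215 196 117  72 105 159 190 185 184 181 185 183 185 184 186 188
  192 166 167 104  77  81 128 189]
 [209 209 209 214 192 115  71 109 182 190 184 183 186 185 186 188 193 196
  163 107 107  81 127 170 185 210]]
(257.00393759843996, 273.6303532588315) [array([ 0.0004, -0.001 ,  0.    ]), array([ 0.0017, -0.0013,  0.002 ]), array([ 0.003 , -0.0016,  0.004 ])]
```

The tip is the brighter part ending near row 159.7, with its centre near (278.5,158.2) against (278.4,158.0) expected, so it's centred to about 1 mm. The wrist view suggests ~0.9 mm in y. I'll nudge and descend gently.

Call:
drive_tool:
  motion:
    - [0,0.03,0.3,0,0]
    - [0,0,0.4,0,0]
    - [0,0,0.2,0,0]
    - [0,0,0,0,0]

```text
clock: 9.95
tool_pos: [0.5546, -0.0314, 0.1505]
orientation: [0.993, -0.122, -0.001, 0.0]
force: [0.4, 0.6, -1.1]
gripper_width: 0.567
```

Call:
drive_tool:
  motion:
    - [0,0,0.15,0,0]
    - [0,0,0,0,0]

```text
clock: 10.2
tool_pos: [0.555, -0.0314, 0.1466]
orientation: [0.993, -0.122, -0.0, 0.0]
force: [-0.1, 0.7, -1.0]
gripper_width: 0.573
```

Call:
drive_tool:
  motion:
    - [0,-0.03,0.1,0,0]
    - [0,0,0,0,0]

```text
clock: 10.45
tool_pos: [0.5552, -0.0303, 0.1436]
orientation: [0.993, -0.122, -0.0, -0.0]
force: [0.0, -0.1, -1.0]
gripper_width: 0.575
```

Call:
drive_tool:
  motion:
    - [0,0,0.1,0,0]
    - [0,0,0,0,0]

```text
clock: 10.7
tool_pos: [0.5551, -0.0305, 0.1405]
orientation: [0.993, -0.122, -0.0, 0.0]
force: [0.9, -0.5, -0.6]
gripper_width: 0.571
```

Call:
drive_tool:
  motion:
    - [0,0,0.06,0,0]
    - [0,0,0,0,0]

```text
clock: 10.95
tool_pos: [0.5552, -0.0305, 0.1388]
orientation: [0.993, -0.122, -0.0, 0.0]
force: [0.6, -0.1, -0.1]
gripper_width: 0.57
```

Call:
drive_tool:
  motion:
    - [0,0,0.03,0,0]
    - [0,0,0,0,0]

```text
clock: 11.2
tool_pos: [0.5553, -0.0305, 0.138]
orientation: [0.993, -0.122, -0.0, 0.0]
force: [-0.4, -0.4, -1.7]
gripper_width: 0.574
```

Call:
drive_tool:
  motion:
    - [0,0,0.03,0,0]
    - [0,0,0,0,0]

```text
clock: 11.45
tool_pos: [0.5553, -0.0305, 0.1371]
orientation: [0.993, -0.122, -0.0, 0.0]
force: [1.1, -0.4, -2.0]
gripper_width: 0.571
```

Call:
drive_tool:
  motion:
    - [0,0,0,0,0.7]
    - [0,0,0,0,0.85]
    - [0,0,0,0,1]
    - [0,0,0,0,1]
    - [0,0,0,0,1]

```text
clock: 12.08
tool_pos: [0.5553, -0.0305, 0.1372]
orientation: [0.993, -0.122, -0.0, 0.0]
force: [0.2, 0.4, 0.6]
gripper_width: 1.001
```

Call:
drive_tool:
  motion:
    - [0,0,-0.5,0,1]
    - [0,0,-1,0,1]
    - [0,0,-1,0,1]
    - [0,0,-0.5,0,1]
    - [0,0,0,0,1]

```text
clock: 12.7
tool_pos: [0.556, -0.0305, 0.2283]
orientation: [0.993, -0.122, 0.001, -0.0]
force: [0.3, 0.5, -1.3]
gripper_width: 1.003
```

Call:
drive_tool:
  motion:
    - [-0.2,1,0,0,1]
    - [-0.3,1,0,0,1]
    - [-0.4,1,0,0,1]
    - [-0.3,1,0,0,1]
    - [-0.2,0.8,0,-0.15,1]

```text
clock: 13.32
tool_pos: [0.4781, -0.161, 0.2259]
orientation: [0.994, -0.113, -0.001, -0.0]
force: [1.7, 0.0, -0.3]
gripper_width: 0.999
```

Call:
drive_tool:
  motion:
    - [0,0,0,0,1]

```text
clock: 13.45
tool_pos: [0.4781, -0.1617, 0.2261]
orientation: [0.993, -0.115, -0.001, 0.0]
force: [-0.3, 0.4, -0.1]
gripper_width: 0.999
```

```bash
python3 - <<'E'
from h import *
np.set_printoptions(precision=4,suppress=True)
s=state();tp=np.array(s['tool_pos']);print(s['clock'],tp,np.degrees(2*np.arctan2(s['orientation'][1],s['orientation'][0])))
f=grab('wrist','w9');S=grab('scene','s3');grab('top','t3')
u,v=proj(f,[.5168,-.2019,.127])[0];print('grip',u,v,'rim',proj(f,[.5556,-.0313,.139]),'scene rim',proj(S,[.5556,-.0313,.139]))
u0,v0=int(u)-50,int(v)-50
L=np.zeros((600,800,3),np.uint8)
L[:300,:400]=cv2.resize(f['img'],(400,300))
L[:400,400:]=cv2.resize(f['img'][v0:v0+100,u0:u0+100],(400,400),interpolation=cv2.INTER_CUBIC)
L[300:,:400]=cv2.resize(S['img'][110:200,225:345],(400,300),interpolation=cv2.INTER_CUBIC)
T=load('t3')['img'];L[400:,400:]=cv2.resize(T[150:200,260:360],(400,200),interpolation=cv2.INTER_CUBIC)
cv2.imwrite('pics/m5.png',L[:,:,::-1]);print(u0,v0)
E
```

```text
13.45 [ 0.4781 -0.1617  0.2261] -13.167887541524358
grip 295.496083998575 145.94858681747485 rim [[ 58.4226 150.9144]] scene rim [[278.7173 146.9334]]
245 95
```

View pics/m5.png

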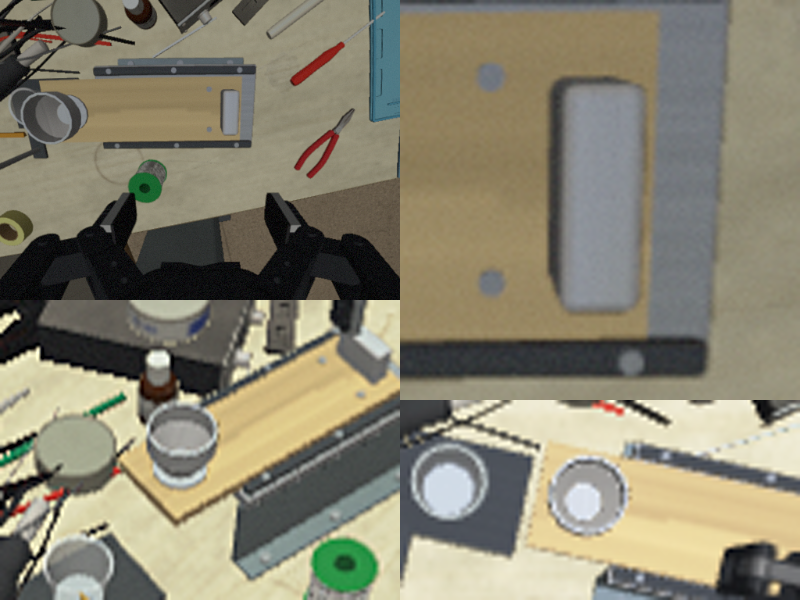

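The funnel is seated: its shoulder disc sits on the board in the scene panel and it is centred in the top panel. The grip top is at wrist (295.0,143.6), 2 px off prediction, which is about 1.5 mm across the slide and harmless. Moving over the grip and down.

Call:
drive_tool:
  motion:
    - [0.8,0.5,0,0,1]
    - [0.8,0.5,0,0,1]
    - [0,0,0.7,0,1]
    - [0,0,0.7,0,1]
    - [0,0,0,0,1]

```text
clock: 14.22
tool_pos: [0.5192, -0.1983, 0.1835]
orientation: [0.994, -0.112, -0.002, -0.001]
force: [-0.3, -0.4, 1.0]
gripper_width: 0.998
```

Call:
drive_tool:
  motion:
    - [0,0.12,0.6,0,1]
    - [0,0,0.6,0,1]
    - [0,0,0.5,0,1]
    - [0,0,0,0,1]

```text
clock: 14.72
tool_pos: [0.518, -0.2031, 0.1326]
orientation: [0.994, -0.113, -0.001, -0.0]
force: [-0.8, -0.2, -0.2]
gripper_width: 1.001
```

Call:
drive_tool:
  motion:
    - [0,-0.03,0.2,0,1]
    - [0,0,0,0,0.5]
    - [0,0,0,0,0.3]
  force: 40

```text
clock: 15.1
tool_pos: [0.5194, -0.2028, 0.1285]
orientation: [0.994, -0.113, 0.0, 0.0]
force: [1.2, 0.2, 0.3]
gripper_width: 0.606
```

Call:
drive_tool:
  motion:
    - [0,0,0,0,0]
    - [0,0,0,0,0]
    - [0,0,0,0,0]
    - [0,0,0,0,0]
  force: 60

```text
clock: 15.6
tool_pos: [0.5193, -0.2026, 0.1286]
orientation: [0.994, -0.113, 0.0, 0.0]
force: [-1.9, 0.5, 6.4]
gripper_width: 0.173
```

```bash
python3 - <<'E'
from h import *
np.set_printoptions(precision=4,suppress=True)
s=state();print(s['clock'],np.array(s['tool_pos']),np.degrees(2*np.arctan2(s['orientation'][1],s['orientation'][0])),s['gripper_width'],s['force'],s['wrist_torque'])
f=grab('wrist','w10'); T=grab('top','t4')
pt=np.array([.5373,.0936,.09]);fe=np.array([.5619,-.0023,.095]);d=np.array([np.cos(np.radians(77.2)),np.sin(np.radians(77.2)),0])
print('slide',(pt-fe)@d, 'overhang gate', (pt-fe)@d+.057)
# pointer from several wrist views
for tag in ('w1','w2','w3','w7'): print(tag,proj(load(tag),[.5373,.0936,.09])[0])
E
```

```text
15.6 [ 0.5193 -0.2026  0.1286] -12.940702097157285 0.17278353579925493 [-1.8697  0.466   6.3934] [0.2198 0.2908 0.1032]
slide 0.08806673003646463 overhang gate 0.14506673003646464
w1 [ 31.1181 208.4634]
w2 [161.093  182.7684]
w3 [308.4735 138.7997]
w7 [133.0828 184.5601]
```

```bash
cat >> h.py <<'E'
def brass(tag,uv,r=18):
    f=load(tag);u,v=int(uv[0]),int(uv[1]);s=4;u0,v0=max(0,u-r),max(0,v-r)
    c=cv2.resize(f['img'][v0:v+r+8,u0:u+r],None,fx=s,fy=s,interpolation=cv2.INTER_CUBIC);h=cv2.cvtColor(c,cv2.COLOR_RGB2HSV)
    m=((h[:,:,0]>12)&(h[:,:,0]<30)&(h[:,:,1]>110)&(h[:,:,2]>70)).astype(np.uint8)
    n,l,st,ce=cv2.connectedComponentsWithStats(m)
    if n<2: return print(tag,'none')
    i=1+np.argmax(st[1:,4]);ys,xs=np.where(l==i)
    top=ys.min();x=xs[ys<=top+2].mean(); t=((x+.5)/s-.5+u0,(top+.5)/s-.5+v0)
    print(tag,'tip',np.round(t,2),'area',st[i,4]/16,'centroid',ce[i]/s+[u0,v0]);return f,t
E
python3 - <<'E'
from h import *
np.set_printoptions(precision=4,suppress=True)
d=np.array([np.cos(np.radians(77.2)),np.sin(np.radians(77.2)),0])
L=[]
for tag in ('w1','w2','w7','w3','t0','t3'):
    q=brass(tag,proj(load(tag),[.532,.095,.09])[0],15 if tag[0]=='w' else 8)
    if q: p=onz(*q,.09);print(p,p@d);L.append(q)
print(tri(L[1],L[3]))
for c in ([.5619,-.0023,0],[.5556,-.0313,0]): print('front/hole along',np.array(c)@d)
E
```

```text
w1 tip [ 30.09 209.12] area 128.8125 centroid [ 33.968  224.3885]
[0.5369 0.0951 0.09  ] 0.211723555556935
w2 tip [159.94 183.38] area 131.75 centroid [162.3675 200.0471]
[0.537 0.095 0.09 ] 0.21160128216098847
w7 tip [131.92 185.12] area 153.0625 centroid [134.8063 202.5017]
[0.537  0.0949 0.09  ] 0.2115409529699938
w3 tip [307.18 139.38] area 142.5 centroid [307.0089 156.4647]
[0.5371 0.095  0.09  ] 0.21157907662485947
t0 tip [256.81 182.62] area 23.8125 centroid [255.7625 189.3911]
[0.5366 0.0951 0.09  ] 0.21162358144322513
t3 tip [256.81 182.62] area 23.5625 centroid [255.7805 189.3654]
[0.5366 0.0951 0.09  ] 0.21162358144322513
(array([0.537 , 0.095 , 0.0901]), [np.float64(3.6389427982667765e-05), np.float64(3.638942798284594e-05)])
front/hole along 0.12224525729747583
front/hole along 0.09257017048761186
```

Call:
drive_tool:
  motion:
    - [0,-0.15,0,0,0]
    - [0,-0.25,0,0,0]
    - [0,-0.3,0,0,0]
    - [0,-0.3,0,0,0]
    - [0,-0.3,0,0,0]

```text
clock: 16.32
tool_pos: [0.5282, -0.1659, 0.1286]
orientation: [0.994, -0.114, 0.001, 0.001]
force: [-1.5, -4.4, 4.4]
gripper_width: 0.177
```

Call:
drive_tool:
  motion:
    - [0,-0.3,0,0,0]
    - [0,-0.3,0,0,0]
    - [0,-0.3,0,0,0]
    - [0,-0.3,0,0,0]
    - [0,0,0,0,0]

```text
clock: 16.95
tool_pos: [0.5367, -0.1293, 0.1286]
orientation: [0.994, -0.113, 0.001, 0.0]
force: [-0.2, -1.3, 5.8]
gripper_width: 0.172
```

```bash
python3 - <<'E'
from h import *
np.set_printoptions(precision=4,suppress=True)
s=state();tp=np.array(s['tool_pos']);d=np.array([np.cos(np.radians(77.2)),np.sin(np.radians(77.2)),0]);n=np.array([-d[1],d[0],0])
print(s['clock'],tp,(tp-[.5193,-.2026,.1286])@d,(tp-[.5193,-.2026,.1286])@n,s['force'],s['wrist_torque'],s['gripper_width'])
f=grab('wrist','w11');T=grab('top','t5')
q=brass('w11',proj(f,[.532,.095,.09])[0],15)
if q: p=onz(*q,.09);print(p,p@d)
# front end: gradients along lines parallel to d at z=.095 across board
for tag,F in (('w11',f),('t5',T)):
  for off in (-.028,-.02,0.02,.028):
    t=np.arange(.18,.23,.0005);c=np.array([.5619,-.0023,.095]);c0=c-d*(c@d)
    P=[c0+n*off+d*a+np.array([0,0,0]) for a in t];px=proj(F,P).astype(np.float32)
    v=cv2.remap(F['img'],px[:,0],px[:,1],cv2.INTER_LINEAR).astype(float).reshape(-1,3);b=v[:,0]-v[:,2]
    b=np.convolve(b,np.ones(5)/5,'same');g=np.abs(np.gradient(b))[4:-4];k=np.argmax(g);print(tag,off,'edge along',t[k+4],g[k].round(1),b[4].round(),b[-5].round())
E
```

```text
16.95 [ 0.5367 -0.1293  0.1286] 0.07533035374591683 -0.0007462479391978222 [-0.1647 -1.2619  5.822 ] [-0.2216  0.08    0.0386] 0.17172375865388148
w11 tip [143.62 290.88] area 0.0625 centroid [144.   291.25]
[ 0.5158 -0.0495  0.09  ] 0.0660277095701434
w11 -0.028 edge along 0.182 0.0 0.0 0.0
w11 -0.02 edge along 0.182 0.0 0.0 0.0
w11 0.02 edge along 0.182 0.0 0.0 0.0
w11 0.028 edge along 0.182 0.0 0.0 0.0
t5 -0.028 edge along 0.197 8.7 13.0 -5.0
t5 -0.02 edge along 0.1975 12.6 4.0 -3.0
t5 0.02 edge along 0.197 10.9 76.0 -3.0
t5 0.028 edge along 0.1975 14.0 75.0 -8.0
```

Call:
drive_tool:
  motion:
    - [0,-0.15,0,0,0]
    - [0,-0.2,0,0,0]
    - [0,-0.11,0,0,0]
    - [0,0,0,0,0]
    - [0,0,0,0,0]

```text
clock: 17.68
tool_pos: [0.5395, -0.1174, 0.1287]
orientation: [0.994, -0.113, 0.001, 0.001]
force: [-0.3, -4.4, 6.8]
gripper_width: 0.177
```

```bash
python3 - <<'E'
from h import *
np.set_printoptions(precision=4,suppress=True)
s=state();tp=np.array(s['tool_pos']);d=np.array([np.cos(np.radians(77.2)),np.sin(np.radians(77.2)),0]);n=np.array([-d[1],d[0],0])
print(s['clock'],tp,'moved',(tp-[.5193,-.2026,.1286])@d,s['force'],s['wrist_torque'],s['gripper_width'])
T=grab('top','t6');S=grab('scene','s4')
def edge(tag,lo,hi,z=.095):
  F=load(tag);out=[]
  for off in (-.03,-.026,-.022,.022,.026,.03):
    t=np.arange(lo,hi,.00025);c=np.array([.5619,-.0023,z]);c0=c-d*(c[:2]@d[:2])
    px=proj(F,[c0+n*off+d*a for a in t]).astype(np.float32)
    v=cv2.remap(F['img'],px[:,0],px[:,1],cv2.INTER_LINEAR).astype(float).reshape(-1,3);b=np.convolve(v[:,0]-v[:,2],np.ones(9)/9,'valid')
    # half-level crossing
    L=np.median(b[:20]);Rr=np.median(b[-20:]);k=np.where((b-(L+Rr)/2)*np.sign(L-Rr)<0)[0];out.append(t[k[0]+4] if len(k) else np.nan)
  print(tag,np.array(out),np.nanmedian(out))
edge('t0',.10,.145);edge('t3',.10,.145);edge('t5',.175,.22);edge('t6',.19,.23);edge('s0',.10,.14);edge('s4',.195,.23)
for t in ('t6','s4'):
  q=brass(t,proj(load(t),[.532,.095,.09])[0],8)
  if q: p=onz(*q,.09);print(p,p@d)
L=np.hstack([cv2.resize(T['img'][130:210,230:330],(400,320),interpolation=cv2.INTER_CUBIC),cv2.resize(S['img'][110:230,205:355],(400,320),interpolation=cv2.INTER_CUBIC)])
cv2.imwrite('pics/m6.png',L[:,:,::-1])
E
```

```text
17.675 [ 0.5395 -0.1174  0.1287] moved 0.08758651931125043 [-0.3027 -4.3605  6.7683] [-0.852   0.2593  0.0093] 0.17705363234637342
t0 [0.124  0.1235 0.1248 0.1278 0.1278 0.128 ] 0.12625000000000003
t3 [0.125  0.1053 0.1048 0.128  0.1278 0.1285] 0.12637500000000002
t5 [0.1792 0.1795 0.1835 0.1973 0.198  0.1973] 0.19037500000000002
t6 [0.191  0.191  0.1963 0.2098 0.2095 0.21  ] 0.20287500000000003
s0 [0.1248 0.1268 0.1248 0.1235 0.1238 0.1238] 0.12425000000000003
s4 [0.2173 0.2108 0.2103 0.2125 0.213  0.213 ] 0.21275000000000002
t6 tip [256.85 182.62] area 23.6875 centroid [255.7803 189.3595]
[0.5366 0.095  0.09  ] 0.21153460712064087
s4 tip [249.15 197.88] area 27.375 centroid [253.6147 203.5748]
[0.5333 0.096  0.09  ] 0.2117238726239249
```

View pics/m6.png

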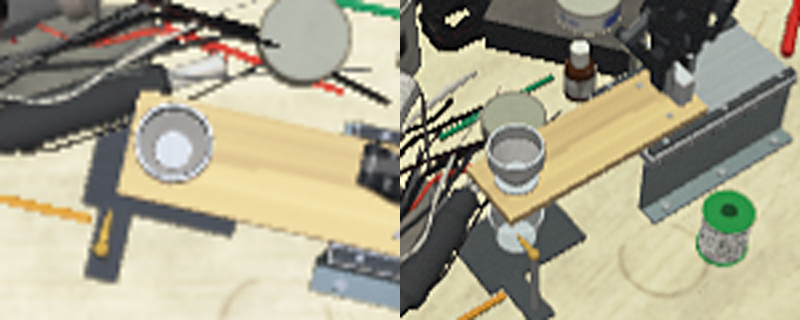

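The last view shows the funnel standing over the cup, the board's front end almost level with the pointer, the gripper on the grip, and bottle and spool upright. The remaining gap is about 1.2 mm: top gives 1.7, joint reading 1.4, scene about 0.3. One small nudge.

Call:
drive_tool:
  motion:
    - [0,-0.045,0,0,0]
    - [0,0,0,0,0]
    - [0,0,0,0,0]
    - [0,0,0,0,0]

```text
clock: 18.27
tool_pos: [0.5396, -0.1167, 0.1287]
orientation: [0.994, -0.114, 0.001, 0.001]
force: [-2.3, -6.0, 6.8]
gripper_width: 0.173
```

```bash
python3 - <<'E'
from h import *
np.set_printoptions(precision=4,suppress=True)
s=state();tp=np.array(s['tool_pos']);d=np.array([np.cos(np.radians(77.2)),np.sin(np.radians(77.2)),0]);n=np.array([-d[1],d[0],0])
print(s['clock'],tp,'moved',(tp-[.5193,-.2026,.1286])@d,s['force'],s['wrist_torque'],s['gripper_width'],s['orientation'])
T=grab('top','t7');S=grab('scene','s5')
def edge(tag,lo,hi,z=.095):
  F=load(tag);out=[]
  for off in (.022,.026,.03):
    t=np.arange(lo,hi,.00025);c=np.array([.5619,-.0023,z]);c0=c-d*(c[:2]@d[:2])
    px=proj(F,[c0+n*off+d*a for a in t]).astype(np.float32)
    v=cv2.remap(F['img'],px[:,0],px[:,1],cv2.INTER_LINEAR).astype(float).reshape(-1,3);b=np.convolve(v[:,0]-v[:,2],np.ones(9)/9,'valid')
    L=np.median(b[:20]);Rr=np.median(b[-20:]);k=np.where((b-(L+Rr)/2)*np.sign(L-Rr)<0)[0];out.append(t[k[0]+4] if len(k) else np.nan)
  print(tag,np.array(out))
edge('t7',.19,.23);edge('s5',.195,.23)
E
```

```text
18.275 [ 0.5396 -0.1167  0.1287] moved 0.08822326004529868 [-2.3425 -5.9875  6.8275] [-1.2102  0.3259 -0.014 ] 0.17266069483574914 [ 0.9935 -0.1136  0.0005  0.001 ]
t7 [0.21   0.21   0.2105]
s5 [0.2133 0.214  0.2138]
```

```bash
python3 -c "
from workcell import *
job_done(); s=state(); print(s['clock'],s['tool_pos'],s['gripper_width'])"
```

```text
the job is handed in; nothing more can be done
the job is handed in; nothing more can be done
```

The job is handed in at about 18.4 s of the 54 s. I set the funnel in the board's hole and let it go. I then took the board's grip block with 60 N and slid the board out about 88 mm. It ended held by its grip, with the funnel over the cup.

**Funnel:** after release, the scene and top views showed its shoulder lying on the board and the funnel centred on the hole.

**Front end against the pointer:** the estimates differ by about 2 mm along the slide, and their mean is about 0.5 mm short of level.

| Source | Front end minus pointer |
|---|---|
| Top camera | 1.5 mm short |
| Arm travel plus the measured start position | 0.8 mm short |
| Scene camera (corrected for the bias in its first picture) | 0.7 mm past |

**Last nudge:** I commanded about 1.4 mm and the arm moved only about 0.6 mm, against roughly 6 N of resistance along the slide. I took this for friction and did not push further.

**Holding and bystanders:** the tool height stayed at 128.7 mm, so I took the board as still level, but I did not measure its tilt separately. The wrist force stayed under about 10 N at every reading. The bottle and spool were upright in the last picture I viewed, just before the nudge.

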